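# Proof-hang the blue-roofed bird feeder

## Task

Hang the blue-roofed bird feeder by its wire bail on the sprung hook of the proof stand and, while still holding its grip, tug it gently down until the lower edge of the black collar is in the green band, never as far as the red. Then let go and leave it hanging still on the hook. Leave the red-roofed feeder standing where it is.

Things in the scene. Friction and masses are not known exactly. Their poses are not given: they have to be found in the camera images.
- feeder_blue: Bird feeder, BLUE pitched roof, 0.2-0.45 kg. Origin: centre of underside, z up. Base 84 x 84 mm, roof 92 (x) x 84 (y), ridge along y at z 90. Wire bail (6 mm) in the plane x = 0: sides at y +-47 up to z 135, sloping to a peak at y 0, underside z 170; the hook goes through it along x. On the peak a dark wood grip, 26 (x) x 30 (y) mm, z 175 to 225: take it there, from above. A half turn changes nothing.
- feeder_red: Bystander: the same feeder with a RED roof, same sizes and origin. It must stay standing where it is. The two feeders stand to the left and right of the proof stand, either way round.
- hook_seat (a point): Hook's seat: top of its 8 mm rod at the dip where the bail's peak rests, 245 mm above the table at start; moves with the collar. x points from hook tip to column, z up. The rod rises 12 mm over 25 mm either way. The tip, towards the robot, ends at x -37 mm, 27 mm above the seat; the collar's face is at x +62, the column at +85, its top 265 above the table. Stand fixed; place and yaw vary.
- collar (a joint): How far the black collar with the hook is pulled down its column, m: 0 at the top (start), stop at 0.060. A spring (300 N/m) holds it up; the feeder's weight alone draws it 0.005 to 0.014. Its lower edge passes bands on the column: white 0 to 0.025, green 0.025 to 0.050, red beyond.

How it is judged (in metres and radians):
On the way, in this order (a step that is already met when the one before it is completed fails the run):
1. the blue feeder's bail is over the hook's seat (horizontal distance between feeder_blue and hook_seat below 0.025 m and z of feeder_blue in the frame of hook_seat between -0.188 and -0.152 m).
2. held by the gripper and hanging on the hook, it is tugged down until the collar's edge is in the green band (0.025 to 0.050) (all of step 1 and value of joint collar above 0.025 m and contact force between feeder_blue and the fingers above 0.5 N), for 0.2 s.
At the end, for the whole second after the job is handed in: Blue feeder hangs free and still (under 40 mm/s), not touched: origin within 25 mm sideways of the seat and 152 to 188 mm below it, tilt under 0.2 rad, collar drawn 3 to 22 mm by its weight; red feeder upright (0.15 rad) within 30 mm of its start (all of step 1 and value of joint collar between 0.003 and 0.022 m and angle between feeder_blue's own z axis and vertical below 0.2 rad and linear speed of feeder_blue below 0.04 m/s and contact force between feeder_blue and the fingers below 0.1 N and distance of feeder_red from where it was at the start of the episode below 0.03 m and angle between feeder_red's own z axis and vertical below 0.15 rad).
It fails at once if the collar is pulled into the red band (beyond 0.050) (value of joint collar above 0.05 m).
It fails at once if the red feeder is moved by more than 30 mm (distance of feeder_red from where it was at the start of the episode above 0.03 m).
It also fails if it takes over 58 s, if anything falls off the work surface, if the arm or the gripper's body presses on something with over 40 N, if the wrist force passes 120 N, or if a joint passes its speed limit or range.

## Robot

A 6-joint arm with a two-finger parallel gripper is mounted at the origin on the work surface. World frame = base frame: x ahead of the robot, y to its left, z up, the work surface at z = 0. Lengths are in mm, angles in rad, forces in N, time in s.
With the tool pointing down it reaches from about 350 to 775 mm from the base axis. Payload 7.3 kg.
Tool frame: the origin (TCP) lies on the centre line of the jaws, within the pads' length; the fingertips stand bot.tip_reach ahead of it and the grasp point (between the pads) lies 6 mm ahead of it (bot.tip_reach is the distance from the TCP to the fingertips, in mm); z points along the fingers, y is the direction in which the jaws open and shut (so a half turn about z gives the same grasp; the last joint's range is limited). The gripper opens to 92 mm and grips with 3 to 60 N. Pads are 19 mm wide; open, the fingers measure 130 mm over their backs; the gripper's body (75 mm by 190 mm) begins 47 mm behind the grasp point.
Start: joints at [-1.424, 0.342, 1.524, -0, 1.275, -0.146], TCP at [151.555, -502.666, 251.741] pointing down, gripper open.
Joint ranges: [-2.53, 2.53], [-0.77, 2.02], [0.04, 2.7], [-1, 4.14], [0.28, 2.66], [-3.11, 3.11]. Speed limits (rad/s): [2.57, 2.57, 3.14, 3.14, 3.14, 3.14].

## Interface

Orientations are given as [roll, pitch, yaw] about the fixed x, y, z axes, in that order (R = Rz(yaw) Ry(pitch) Rx(roll)).
In Python, from plant import bot gives the robot as it stands.
- The arm moves only by the tool step_arm, never from a script. Its argument "deltas" is a list of rows, each a list of 6 numbers: the shift along the tool's x, y, z in mm, then the turn, a rotation vector about the tool's x, y, z in rad. A call has 1 to 5 rows; each row is the pose to reach, as a shift and turn from the pose commanded when the call began, along the tool's axes at that moment; what a row does not reach only later rows make up. A row lasts 1/12 s, in which the tool goes at most 41.7 mm and 7.16 degrees, less where a joint would pass 70% of its speed; a pose out of reach is approached as far as the arm can. A call with a gripper value outside its range is refused whole. "fingers" is the finger opening in mm, from 0 to 91.8, set as the call begins (left out, the last holds). The fingers move at their own pace and stop on an object; the grip force is fixed at half the most. Time passes only in rows, so rows that repeat a pose let the fingers close. It gives the time, the measured TCP pose, the force and the opening at its end, in the units of the state.
- bot.get_obs(): the state, without advancing time (a new reading comes with each control period).
- bot.capture(name): name is "scene" or "top"; returns a dict with "color" (400x640x3 uint8, red, green, blue), "fx", "fy", "cx", "cy" (pixels), "R" (3x3) and "t" (3): a world point X has camera coordinates R X + t. Camera axes: x right, y down, z forward; pixel columns grow to the right and rows downward; lengths in mm; the calibration is good to about 2 mm. A picture is of the moment at which its call begins. There is no depth.
- bot.close_job(): hands the job in, once; it reports no verdict.
Trained networks look in a picture, given as the dict that the camera call returned (one of the last four; its "shot" number tells which), for a name from the list of things; names that differ only in an ending like _2 or _b are one class to them, and where a whole thing is asked for, a point or a joint stands for the part that bears it (a point fixed in the world has none). Each returns a list of dicts, best first, with "p" (0 to 1); they miss things now and then, are a little off and sometimes report something else, mostly with a low value. They report only what shows in the picture. A call takes as long as a camera call.
- bot.boxes_of(query, picture): "rect" ([centre column, centre row, width, height] in pixels, round what is visible of it).
The state is a dict: "time": time; "joint_positions": joint angles; "dq": joint speeds; "tau": joint torques, N m; "tool_pos": TCP position; "tcp_rot": TCP orientation; "contact_force": force on the tool from outside, world axes, zero at the start; "moment": the same for the moment, N m; "grip_width": finger opening in mm.
Only numpy, scipy, OpenCV 4.12 (cv2) and the standard library are available. Lean on these libraries where they do the work, as an engineer would, in place of code of your own. Each camera call takes 0.05 s, during which the arm holds its last target. There are 200 camera calls.

## Working session

There is one attempt and no reset: what is moved stays moved. The work goes in short steps, Python scripts to look and compute and a tool call to move; the robot and the scene stay as the last step left them, time stands still between calls to the robot, and variables do not carry over. Pictures are saved under pics/ and viewed, about 8 in all and at most 12, crops included, and the job is handed in when it is done.

Besides the shell and the picture viewer there is one more tool, called after ">>>" as name(argument=value, ...), one argument or row to a line, values as JSON. step_arm: Moves the arm, as the interface text tells. Its arguments: {"type":"object","properties":{"deltas":{"type":"array"},"fingers":{"type":"number"}},"required":["deltas"]}

```bash
ls; mkdir -p pics; cat > h.py <<'E'
import numpy as np, cv2
from plant import bot
def save(c,n,crop=None,s=1):
    im=c["color"][:,:,::-1]
    if crop: im=im[crop[1]:crop[3],crop[0]:crop[2]]
    cv2.imwrite(f"pics/{n}.png",cv2.resize(im,None,fx=s,fy=s,interpolation=cv2.INTER_CUBIC))
def P(c):
    return np.array([[c["fx"],0,c["cx"]],[0,c["fy"],c["cy"]],[0,0,1]])@np.c_[np.array(c["R"]),np.array(c["t"])]
def proj(c,X):
    q=P(c)@np.r_[X,1]; return q[:2]/q[2]
def tri(c1,p1,c2,p2):
    X=cv2.triangulatePoints(P(c1),P(c2),np.array(p1,float).reshape(2,1),np.array(p2,float).reshape(2,1)).ravel(); X=X[:3]/X[3]
    return X,np.linalg.norm(proj(c1,X)-p1),np.linalg.norm(proj(c2,X)-p2)
def onz(c,p,z):
    R=np.array(c["R"]);t=np.array(c["t"]);o=-R.T@t
    d=R.T@np.array([(p[0]-c["cx"])/c["fx"],(p[1]-c["cy"])/c["fy"],1]); return o+d*(z-o[2])/d[2]
E
python3 - <<'E'
from h import *
import pickle
a=bot.capture("scene");b=bot.capture("top")
pickle.dump((a,b),open("c0.pkl","wb"))
for c in (a,b):
    print(c["fx"],-np.array(c["R"]).T@np.array(c["t"]),np.array(c["R"])[2])
    for q in ("feeder_blue","feeder_red","hook_seat","collar"):
        print(q,[(np.round(d["rect"],1),round(d["p"],2)) for d in bot.boxes_of(q,c)[:2]])
cv2.imwrite("pics/a.png",cv2.resize(np.vstack([a["color"],b["color"]])[:,:,::-1],None,fx=.75,fy=.75,interpolation=cv2.INTER_AREA))
print(bot.tip_reach,bot.get_obs())
E
```

```text
pics
482.1037186130641 [1114.12195701  357.81785685 1108.05195883] [-0.48120921 -0.30525622 -0.82173982]
feeder_blue [(array([435.6, 246.6,  51.5,  68.2]), 0.63)]
feeder_red [(array([230.9, 153.2,  39.5,  72.8]), 0.85)]
hook_seat [(array([281.1, 202.8,  56.5,  58.1]), 0.6)]
collar [(array([279.2, 202.7,  59.4,  60.7]), 0.94)]
501.7444736025156 [ 446.94111549   22.57842821 1332.30176131] [ 0.10978868 -0.0262438  -0.99360843]
feeder_blue [(array([199.2, 251. ,  51.3,  39.8]), 0.92)]
feeder_red [(array([442.9, 221.8,  51.4,  38.5]), 0.78)]
hook_seat [(array([331.1, 161.6,  31.9,  67.3]), 0.88)]
collar [(array([331.7, 165.2,  29.4,  52.5]), 0.68)]
25.0 {'time': 0.5, 'joint_positions': array([-1.42396480e+00,  3.42029165e-01,  1.52418690e+00,  9.14973886e-06,
        1.27538326e+00, -1.45991863e-01]), 'dq': array([-0.00034352,  0.00061169, -0.00146359,  0.00261116, -0.00022067,
       -0.00012771]), 'tau': array([-7.78884914e-04, -4.30814409e+01, -2.44313782e+01,  7.18827895e-02,
        4.89820295e-02, -1.25448699e-05]), 'tool_pos': array([ 151.57024862, -502.62795371,  251.69497673]), 'tcp_rot': array([-3.14158733e+00, -9.63066800e-06,  2.92820725e-01]), 'contact_force': array([-0.1737656 , -0.45855172, -0.28920301]), 'moment': array([-0.01338957,  0.00150839, -0.00806689]), 'grip_width': 91.66799513785692}
```

View pics/a.png

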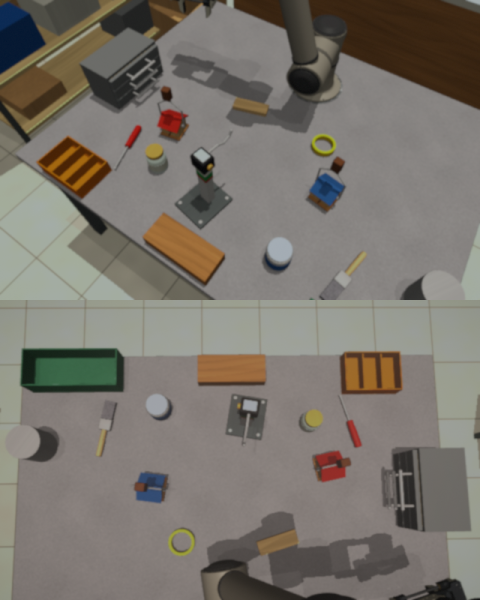

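The upper half is the scene view: red feeder about (230,153), stand about (280,200), blue feeder about (435,247) in full pixels. The lower half is the top view: blue at (199,251), stand at (331,162), red at (443,222). Next I'll look at enlarged crops.

```bash
python3 - <<'E'
from h import *
import pickle
a,b=pickle.load(open("c0.pkl","rb"))
def cr(c,x,y,w=80,h=75,s=5):
    im=c["color"][y:y+h,x:x+w,::-1]; im=cv2.resize(im,None,fx=s,fy=s,interpolation=cv2.INTER_CUBIC)
    for k in range(0,w,10): cv2.line(im,(k*s,0),(k*s,8 if k%20 else 16),(0,255,255),1)
    for k in range(0,h,10): cv2.line(im,(0,k*s),(8 if k%20 else 16,k*s),(0,255,255),1)
    cv2.putText(im,f"{x},{y}",(20,h*s-8),0,.5,(0,255,255),1); return im
cv2.imwrite("pics/b.png",np.vstack([np.hstack([cr(a,395,205),cr(b,165,215)]),np.hstack([cr(a,240,165),cr(b,290,120)])])[:,:])
E
```

```text
(no output)
```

View pics/b.png

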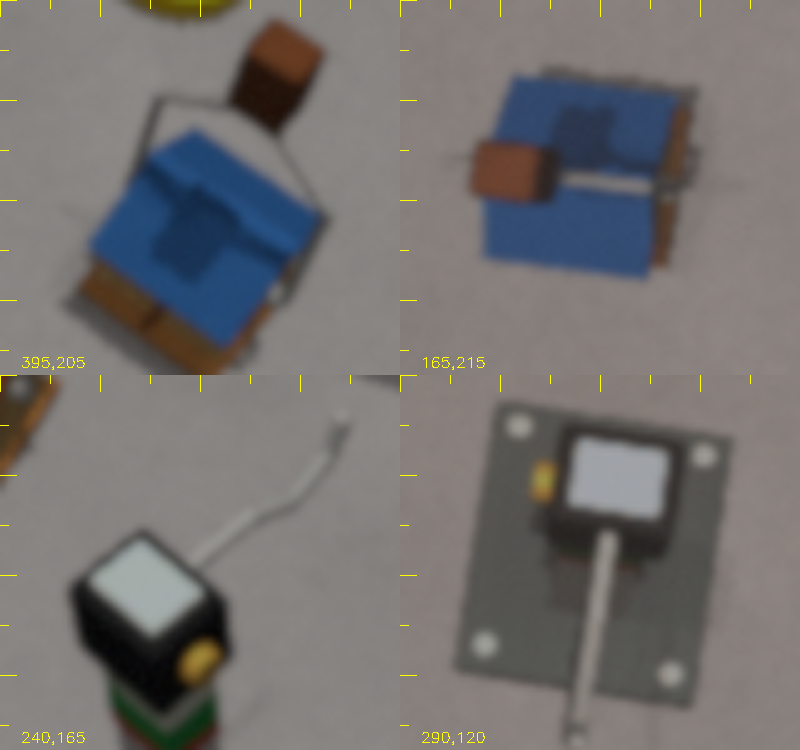

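The blue grip's top face is centred near scene (452,216) and top (186,249). The hook rod's tip is near scene (308,173) and top (325,192). Now I'll fit both poses.

```bash
cat > fit0.py <<'E'
from h import *
import pickle
from scipy.optimize import least_squares
a,b=pickle.load(open("c0.pkl","rb"))
S=lambda u,v,x0,y0,dx=0,dy=0:np.array([x0+(u-dx)/5,y0+(v-dy)/5])
fa=lambda u,v:S(u,v,395,205); fb=lambda u,v:S(u,v,165,215,400)
sa=lambda u,v:S(u,v,240,165,0,375); sb=lambda u,v:S(u,v,290,120,400,375)
print("grip top",tri(a,fa(287,53),b,fb(103+400,171)))
print("tip",tri(a,sa(342,415),b,sb(576,738)))
print("coltop",tri(a,sa(146,585),b,sb(619,478)))
scr=[onz(b,sb(*p),8) for p in((519,427),(704,455),(671,674),(484,645))]
print("screws",np.round(scr,0)); 
d=scr[0]-scr[3]+scr[1]-scr[2];e=scr[0]-scr[1]+scr[3]-scr[2]
print("stand yaw",np.arctan2(d[1],d[0]),np.arctan2(-e[0],e[1]),"c",np.mean(scr,0))
def T(q,X):
    c,s=np.cos(q[2]),np.sin(q[2]);X=np.array(X,float)
    return np.array([q[0]+c*X[0]-s*X[1],q[1]+s*X[0]+c*X[1],X[2]])
def fit(obs,q0):
    f=lambda q:np.concatenate([proj(c,T(q,X))-p for c,X,p in obs])
    r=least_squares(f,q0,loss="soft_l1"); return r.x,np.round(f(r.x).reshape(-1,2),1)
# feeder: feeder +y = world left
obs=[(a,(0,0,225),fa(287,53)),(b,(0,0,225),fb(503,171)),
 (a,(0,-47,136),fa(158,97)),(a,(0,47,136),fa(328,218)),
 (a,(0,-42,90),fa(150,160)),(a,(0,42,90),fa(295,250)),
 (b,(0,42,90),fb(499,167)),(b,(0,-42,90),fb(666,185))]
print("feeder",fit(obs,[450,300,0]))
obs=[(a,(-37,0,268),sa(342,415)),(b,(-37,0,268),sb(576,738)),(a,(-25,0,253),sa(330,455)),(a,(0,0,241),sa(292,500)),(a,(25,0,253),sa(252,518)),(b,(62,0,253),sb(608,535)),(a,(62,0,253),sa(196,565))]
print("stand",fit(obs,[600,0,0]))
E
python3 fit0.py
```

```text
grip top (array([467.29779918, 277.66422446, 219.1619523 ]), np.float64(0.9434933183632216), np.float64(0.8767746398390672))
tip (array([582.03655913, -28.94884653, 272.14184114]), np.float64(0.8236651733803758), np.float64(0.7833891588704386))
coltop (array([697.23617044, -50.157024  , 261.77733088]), np.float64(0.9077537087154515), np.float64(0.813560676606924))
screws [[ 786.  -16.    8.]
 [ 770. -116.    8.]
 [ 651.  -95.    8.]
 [ 667.    5.    8.]]
stand yaw -0.1702380933798057 -0.1644653683521361 c [718.53402879 -55.43000319   8.        ]
feeder (array([ 4.68742784e+02,  2.77675178e+02, -1.19589870e-01]), array([[-0.6, -1. ],
       [-1.4, -0.4],
       [-0.2, -0.2],
       [-0.3, -1.8],
       [-0.4, -1.7],
       [-0.2,  0. ],
       [-5. , -0.5],
       [-4.2, -0.5]]))
stand (array([ 6.13957664e+02, -3.37117409e+01, -1.55587805e-01]), array([[ 0.8, -0.1],
       [-1.2,  2.8],
       [-0.5, -0.9],
       [-0.6, -0.1],
       [-0.8, -0.2],
       [-1.7, -0.2],
       [-1.8,  0.6]]))
```

>>> step_arm(
  deltas=[
    [34,-11,-16,0,0,0],
    [68,-22,-32,0,0,0],
    [102,-33,-48,0,0,0],
    [136,-44,-64,0,0,0],
    [170,-55,-80,0,0,0],
  ],
)

```text
time: 0.92
tool_pos: [299.5, -399.7, 332.6]
tcp_rot: [3.141, -0.0, 0.292]
contact_force: [0.9, -1.3, -0.7]
grip_width: 91.8
```

```bash
cat >> h.py <<'E'
from scipy.spatial.transform import Rotation as Ro
def plan(x,y,z,yaw):
    o=bot.get_obs();p=o["tool_pos"];R=Ro.from_euler("xyz",o["tcp_rot"])
    d=R.inv().apply(np.array([x,y,z])-p); r=(R.inv()*Ro.from_euler("xyz",[np.pi,0,yaw])).as_rotvec()
    print("t",round(o["time"],2),"at",np.round(p,1),np.round(o["tcp_rot"],3),"F",np.round(o["contact_force"],1),"w",round(o["grip_width"],1),"\n delta",np.round(d,1),np.round(r,3),"dist",round(np.linalg.norm(d)),"rows>=",round(max(np.linalg.norm(d)/41.7,np.linalg.norm(r)/.125),1))
E
cat >> fit0.py <<'E'
O=[(a,(0,0,225),fa(287,53)),(a,(0,-47,136),fa(158,97)),(a,(0,47,136),fa(328,218)),(a,(0,-42,90),fa(150,160)),(a,(0,42,90),fa(295,250))]
print("scene only",fit(O,[450,300,0]))
def fe(ze):
    O=[(b,(0,0,225),fb(503,171)),(b,(-46,42,ze),fb(485,258)),(b,(46,42,ze),fb(513,75)),(b,(46,-42,ze),fb(683,92)),(b,(-46,-42,ze),fb(648,278))]
    print("top only",ze,fit(O,[450,300,0]))
fe(65);fe(55)
plan(400,-150,340,.1)
E
python3 fit0.py | sed -n '/scene only/,$p'
```

```text
scene only (array([ 4.70697664e+02,  2.79527233e+02, -1.23277232e-01]), array([[-0.2, -0. ],
       [ 0.1,  0.7],
       [ 0. , -0.8],
       [-0.1, -0.9],
       [ 0.1,  1.1]]))
top only 65 (array([ 4.68038941e+02,  2.72200518e+02, -1.43044237e-01]), array([[ 1.1, -0.1],
       [-0.4, -0.2],
       [-0.2, -0.3],
       [-1. ,  0.6],
       [ 0.5,  0.1]]))
top only 55 (array([ 4.68128503e+02,  2.73853966e+02, -1.43456818e-01]), array([[ 0.3, -0.1],
       [-0.1, -0.3],
       [ 0. , -0.1],
       [-1. ,  0.8],
       [ 0.5, -0. ]]))
t 0.92 at [ 299.5 -399.7  332.6] [ 3.141 -0.     0.292] F [ 0.9 -1.3 -0.7] w 91.8 
 delta [ 168.2 -210.2   -7.4] [ 0.    -0.     0.192] dist 269 rows>= 6.5
```

>>> step_arm(
  deltas=[
    [25,-32,0,0,0,0.05],
    [50,-64,0,0,0,0.1],
    [75,-96,0,0,0,0.15],
    [100,-128,0,0,0,0.2],
    [125,-160,0,0,0,0.25],
  ],
)

```text
time: 1.33
tool_pos: [372.2, -209.8, 331.9]
tcp_rot: [3.141, -0.0, 0.04]
contact_force: [0.3, -1.6, 0.1]
grip_width: 92.1
```

```bash
python3 -c "
from h import *
plan(430,60,300,-.1); plan(469,276,300,-.13)"
```

```text
t 1.33 at [ 372.2 -209.8  331.9] [ 3.141 -0.     0.04 ] F [ 0.3 -1.6  0.1] w 92.1 
 delta [  68.5 -267.3   31.8] [ 0.   -0.    0.14] dist 278 rows>= 6.7
t 1.33 at [ 372.2 -209.8  331.9] [ 3.141 -0.     0.04 ] F [ 0.3 -1.6  0.1] w 92.1 
 delta [ 116.1 -481.5   31.8] [ 0.    -0.001  0.17 ] dist 496 rows>= 11.9
```

>>> step_arm(
  deltas=[
    [10,-39,0,0,0,0.04],
    [20,-78,0,0,0,0.08],
    [30,-117,0,0,0,0.12],
    [40,-156,0,0,0,0.15],
    [50,-195,0,0,0,0.17],
  ],
)

```text
time: 1.75
tool_pos: [413.4, -12.7, 332.0]
tcp_rot: [3.141, -0.001, -0.129]
contact_force: [-0.1, -0.2, 0.4]
grip_width: 91.9
```

```bash
python3 -c "
from h import *
plan(469,276,300,-.13)"
```

```text
t 1.75 at [413.4 -12.7 332. ] [ 3.141e+00 -1.000e-03 -1.290e-01] F [-0.1 -0.2  0.4] w 91.9 
 delta [  17.9 -293.5   32. ] [ 0.    -0.001  0.001] dist 296 rows>= 7.1
```

>>> step_arm(
  deltas=[
    [2,-39,3,0,0,0],
    [5,-78,6,0,0,0],
    [7,-117,9,0,0,0],
    [9,-156,12,0,0,0],
    [11,-195,15,0,0,0],
  ],
)

```text
time: 2.17
tool_pos: [449.1, 179.4, 316.7]
tcp_rot: [-3.142, -0.001, -0.127]
contact_force: [1.8, -0.4, -0.0]
grip_width: 91.7
```

>>> step_arm(
  deltas=[
    [2,-33,6,0,0,0],
    [5,-66,12,0,0,0],
    [7,-98,17,0,0,0],
    [7,-98,17,0,0,0],
  ],
)

```text
time: 2.5
tool_pos: [468.4, 278.2, 297.9]
tcp_rot: [-3.141, 0.002, -0.123]
contact_force: [-1.9, 0.4, -0.5]
grip_width: 91.7
```

```bash
python3 - <<'E'
from h import *
plan(469,276,300,-.13)
a=bot.capture("scene");b=bot.capture("top")
import pickle; pickle.dump((a,b),open("c1.pkl","wb"))
def cr(c,x,y,w=80,h=80,s=5):
    im=c["color"][y:y+h,x:x+w,::-1]; return cv2.resize(im,None,fx=s,fy=s,interpolation=cv2.INTER_CUBIC)
cv2.imwrite("pics/c.png",np.hstack([cr(a,395,175),cr(b,150,200)]))
o=bot.get_obs();p=o["tool_pos"]
for c in(a,b): print(proj(c,p+[0,0,-25]))
E
```

```text
t 2.5 at [468.4 278.2 297.9] [-3.141e+00  2.000e-03 -1.230e-01] F [-1.9  0.4 -0.5] w 91.7 
 delta [ 0.9  2.1 -2.1] [-0.001  0.002  0.007] dist 3 rows>= 0.1
[455.82688053 201.01586393]
[180.2898364 248.6654582]
```

View pics/c.png

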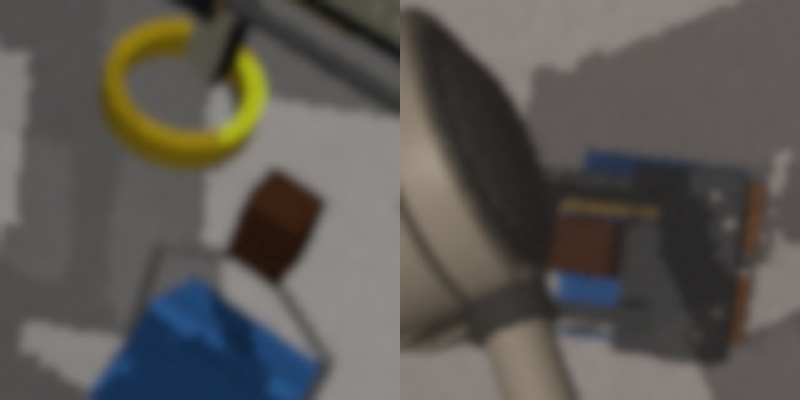

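The scene view shows the left finger tip near (438,185), where it was predicted. The brown grip is still standing undisturbed between the jaws at about (451,215). I'll descend and grasp.

>>> step_arm(
  deltas=[
    [1,1,20,0,0,0],
    [1,2,45,0,0,0],
    [1,2,70,0,0,0],
    [1,2,85,0,0,0],
    [1,2,85,0,0,0],
  ],
)

```text
time: 3.02
tool_pos: [467.8, 269.5, 211.9]
tcp_rot: [3.138, 0.005, -0.129]
contact_force: [-0.8, -0.8, -0.2]
grip_width: 92.1
```

>>> step_arm(
  deltas=[
    [0,0,0,0,0,0],
    [0,0,0,0,0,0],
    [0,0,0,0,0,0],
    [0,0,0,0,0,0],
    [0,0,0,0,0,0],
  ],
  fingers=10,
)

```text
time: 3.43
tool_pos: [469.6, 271.6, 215.6]
tcp_rot: [-3.141, -0.002, -0.127]
contact_force: [0.1, 0.2, 0.2]
grip_width: 62.7
```

>>> step_arm(
  deltas=[
    [0,0,0,0,0,0],
    [0,0,0,0,0,0],
    [0,0,0,0,0,0],
  ],
)

```text
time: 3.68
tool_pos: [469.3, 271.6, 214.8]
tcp_rot: [-3.142, -0.0, -0.127]
contact_force: [0.3, -0.8, -0.3]
grip_width: 43.0
```

>>> step_arm(
  deltas=[
    [0,0,0,0,0,0],
    [0,0,0,0,0,0],
    [0,0,0,0,0,0],
    [0,0,0,0,0,0],
    [0,0,0,0,0,0],
  ],
)

```text
time: 4.1
tool_pos: [469.1, 271.4, 214.3]
tcp_rot: [3.141, 0.001, -0.127]
contact_force: [0.2, -0.1, -3.2]
grip_width: 29.9
```

>>> step_arm(
  deltas=[
    [0,0,-12,0,0,0],
    [0,0,-24,0,0,0],
    [0,0,-36,0,0,0],
    [0,0,-48,0,0,0],
    [0,0,-60,0,0,0],
  ],
)

```text
time: 4.52
tool_pos: [469.0, 271.3, 274.7]
tcp_rot: [3.141, 0.001, -0.127]
contact_force: [0.8, -0.1, -3.0]
grip_width: 29.9
```

```bash
python3 -c "
from h import *
plan(535,-22,335,-.16)"
```

```text
t 4.52 at [469.  271.3 274.7] [ 3.141e+00  1.000e-03 -1.270e-01] F [ 0.8 -0.1 -3. ] w 29.9 
 delta [102.6 282.6 -60.2] [0.001 0.001 0.033] dist 307 rows>= 7.4
```

>>> step_arm(
  deltas=[
    [4,11,-6,0,0,0.005],
    [11,30,-15,0,0,0.01],
    [20,54,-28,0,0,0.015],
    [29,79,-40,0,0,0.02],
    [38,104,-50,0,0,0.025],
  ],
)

```text
time: 4.93
tool_pos: [493.8, 161.8, 324.9]
tcp_rot: [3.141, 0.0, -0.152]
contact_force: [0.8, -0.5, -4.6]
grip_width: 30.0
```

>>> step_arm(
  deltas=[
    [9,25,-5,0,0,0],
    [18,50,-10,0,0,0.008],
    [27,75,-10,0,0,0.008],
    [36,100,-10,0,0,0.008],
    [45,125,-10,0,0,0.008],
  ],
)

```text
time: 5.35
tool_pos: [519.0, 31.1, 334.2]
tcp_rot: [3.141, 0.001, -0.161]
contact_force: [0.8, 0.3, -3.1]
grip_width: 29.7
```

```bash
python3 -c "
from h import *
plan(535,-22,335,-.16)"
```

```text
t 5.35 at [519.   31.1 334.2] [ 3.141e+00  1.000e-03 -1.610e-01] F [ 0.8  0.3 -3.1] w 29.7 
 delta [24.3 49.9 -0.8] [ 0.001  0.001 -0.001] dist 55 rows>= 1.3
```

>>> step_arm(
  deltas=[
    [10,20,-1,0,0,0],
    [18,37,-1,0,0,0],
    [22,46,-1,0,0,0],
    [24,50,-1,0,0,0],
    [24,50,-1,0,0,0],
  ],
)

```text
time: 5.77
tool_pos: [534.9, -20.8, 335.2]
tcp_rot: [3.142, 0.001, -0.162]
contact_force: [0.9, 0.9, -3.5]
grip_width: 29.9
```

```bash
python3 - <<'E'
from h import *
import pickle
plan(535,-22,335,-.16)
a=bot.capture("scene");b=bot.capture("top"); pickle.dump((a,b),open("c2.pkl","wb"))
def cr(c,x,y,w=100,h=120,s=4):
    im=c["color"][y:y+h,x:x+w,::-1]; return cv2.resize(im,None,fx=s,fy=s,interpolation=cv2.INTER_CUBIC)
cv2.imwrite("pics/d.png",np.hstack([cr(a,240,100),cr(b,280,100)]))
E
```

```text
t 5.77 at [534.9 -20.8 335.2] [ 3.142e+00  1.000e-03 -1.620e-01] F [ 0.9  0.9 -3.5] w 29.9 
 delta [0.3 1.2 0.2] [ 0.     0.001 -0.002] dist 1 rows>= 0.0
```

View pics/d.png

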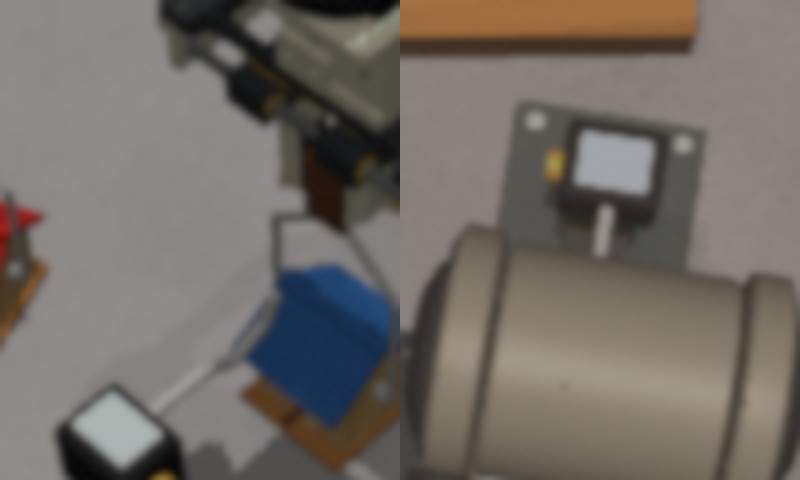

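```bash
python3 - <<'E'
from h import *
import pickle
a,b=pickle.load(open("c2.pkl","rb"))
c,s=np.cos(.16),-np.sin(.16); o=np.array([535,-21,121.])
W=lambda X:o+np.array([c*X[0]-s*X[1],s*X[0]+c*X[1],X[2]])
for n,X in dict(shL=(0,-47,136),shR=(0,47,136),ridgeL=(0,-42,90),ridgeR=(0,42,90),gripbot=(0,0,175)).items():
    print(n,(proj(a,W(X))-[240,100])*4)
d=np.array([615,-35,0])
plan(617,-36,335,-.16)
E
```

```text
shL [270.10863598 216.6419305 ]
shR [391.28724011 305.49141757]
ridgeL [277.37200528 271.42802312]
ridgeR [382.01337072 349.56006801]
gripbot [330.39596838 215.52520156]
t 5.87 at [534.7 -19.3 335.5] [-3.141e+00  1.000e-03 -1.600e-01] F [ 0.5 -0.7 -3.8] w 30.2 
 delta [83.9  3.4  0.4] [-0.     0.001  0.   ] dist 84 rows>= 2.0
```

The carried feeder matches its predicted pose: the left bail shoulder is at crop (275,217) against a prediction of (270,217). The hook lies ahead of the bail opening, so I'll thread it along the hook axis.

>>> step_arm(
  deltas=[
    [8,1,0,0,0,0],
    [20,2,0,0,0,0],
    [34,3,0,0,0,0],
    [48,3,0,0,0,0],
    [60,3,0,0,0,0],
  ],
)

```text
time: 6.28
tool_pos: [595.0, -31.7, 335.7]
tcp_rot: [-3.142, -0.0, -0.159]
contact_force: [0.4, 0.5, -4.4]
grip_width: 29.9
```

>>> step_arm(
  deltas=[
    [10,0,0,0,0,0],
    [18,0,0,0,0,0],
    [23,0,0,0,0,0],
    [24,0,0,0,0,0],
  ],
)

```text
time: 6.62
tool_pos: [618.3, -35.8, 335.2]
tcp_rot: [-3.142, 0.0, -0.159]
contact_force: [-0.6, 0.4, -3.6]
grip_width: 30.1
```

```bash
python3 - <<'E'
from h import *
import pickle
plan(617,-36,335,-.16)
a=bot.capture("scene");b=bot.capture("top"); pickle.dump((a,b),open("c3.pkl","wb"))
save(a,"e",(230,100,350,240),5)
c,s=np.cos(.16),-np.sin(.16); o=bot.get_obs()["tool_pos"]-[0,0,214.3]
W=lambda X:o+np.array([c*X[0]-s*X[1],s*X[0]+c*X[1],X[2]])
for n,X in dict(shL=(0,-47,136),shR=(0,47,136),ridgeL=(0,-42,90),ridgeR=(0,42,90),peak=(0,0,173)).items():
    print(n,(proj(a,W(X))-[230,100])*5)
E
```

```text
t 6.62 at [618.3 -35.8 335.2] [-3.142  0.    -0.159] F [-0.6  0.4 -3.6] w 30.1 
 delta [-1.3  0.4  0.2] [-0.     0.     0.001] dist 1 rows>= 0.0
shL [254.55116159 372.99624395]
shR [406.61926856 491.316148  ]
ridgeL [268.21624065 440.35310817]
ridgeR [399.51583568 544.18099347]
peak [326.21556506 379.3980933 ]
```

View pics/e.png

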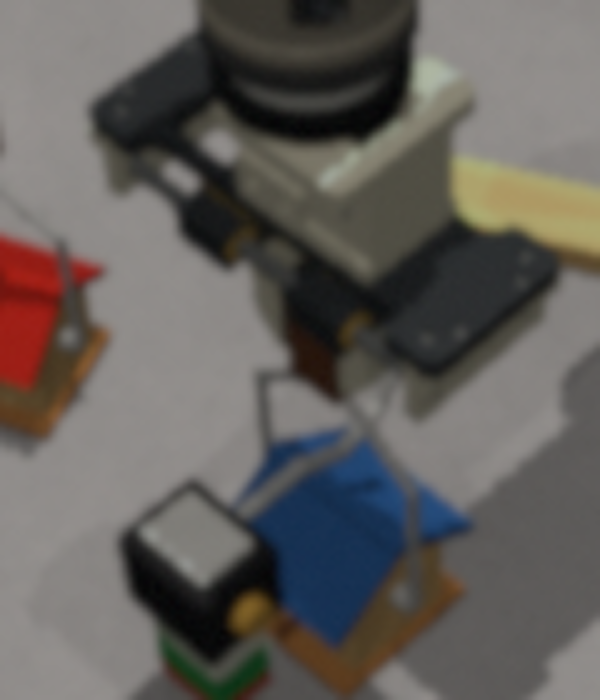

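The rod runs from the collar, crop (240,500), through the bail opening, with the dip at about (342,450) and the tip at about (390,375). The bail peak, predicted at (326,379), sits straight above the dip. I'll lower onto the hook.

>>> step_arm(
  deltas=[
    [0,0,8,0,0,0],
    [0,0,18,0,0,0],
    [0,0,28,0,0,0],
    [0,0,36,0,0,0],
    [0,0,40,0,0,0],
  ],
)

```text
time: 7.13
tool_pos: [616.7, -36.3, 293.5]
tcp_rot: [3.142, 0.003, -0.16]
contact_force: [-0.4, -0.2, -3.1]
grip_width: 29.9
```

>>> step_arm(
  deltas=[
    [0,0,3,0,0,0],
    [0,0,7,0,0,0],
    [0,0,11,0,0,0],
    [0,0,15,0,0,0],
    [0,0,15,0,0,0],
  ],
)

```text
time: 7.55
tool_pos: [617.3, -36.2, 280.3]
tcp_rot: [-3.141, 0.001, -0.16]
contact_force: [-2.7, 1.4, -1.0]
grip_width: 29.6
```

>>> step_arm(
  deltas=[
    [-1,0,3,0,0,0],
    [-2,-1,6,0,0,0],
    [-3,-1,9,0,0,0],
    [-3,-1,12,0,0,0],
    [-3,-1,12,0,0,0],
  ],
)

```text
time: 7.97
tool_pos: [616.0, -34.6, 269.1]
tcp_rot: [-3.141, -0.004, -0.16]
contact_force: [4.6, 2.0, 3.0]
grip_width: 30.3
```

```bash
python3 - <<'E'
from h import *
plan(617,-36,253,-.16)
a=bot.capture("scene")
save(a,"f",(230,130,350,250),5)
E
```

```text
t 7.97 at [616.  -34.6 269.1] [-3.141 -0.004 -0.16 ] F [4.6 2.  3. ] w 30.3 
 delta [ 1.1  1.2 16.1] [-0.001 -0.004 -0.   ] dist 16 rows>= 0.4
```

View pics/f.png

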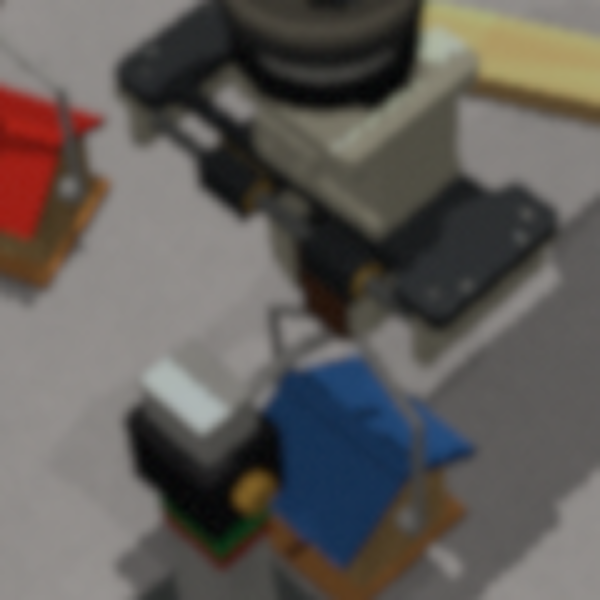

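The collar has dropped and its edge is still just above the green. The bail is seated on the rod and the red feeder hasn't moved. Force and travel both put the collar at about 20 mm. I'll tug about 15 mm more.

>>> step_arm(
  deltas=[
    [1,1,4,0,0,0],
    [1,1,8,0,0,0],
    [1,1,12,0,0,0],
    [1,1,15,0,0,0],
    [1,1,15,0,0,0],
  ],
)

```text
time: 8.43
tool_pos: [616.3, -34.8, 254.3]
tcp_rot: [-3.139, -0.002, -0.16]
contact_force: [1.4, 5.4, 7.6]
grip_width: 29.7
```

>>> step_arm(
  deltas=[
    [0,0,0,0,0,0],
    [0,0,0,0,0,0],
    [0,0,0,0,0,0],
    [0,0,0,0,0,0],
    [0,0,0,0,0,0],
  ],
)

```text
time: 8.85
tool_pos: [616.3, -34.8, 255.1]
tcp_rot: [-3.14, -0.003, -0.16]
contact_force: [1.1, 5.7, 7.0]
grip_width: 29.8
```

```bash
python3 - <<'E'
from h import *
plan(617,-36,280,-.16)
a=bot.capture("scene")
save(a,"g",(230,130,350,250),5)
E
```

```text
t 8.85 at [616.3 -34.8 255.1] [-3.14e+00 -3.00e-03 -1.60e-01] F [1.1 5.7 7. ] w 29.8 
 delta [  1.    1.  -24.9] [-0.002 -0.003  0.   ] dist 25 rows>= 0.6
```

View pics/g.png

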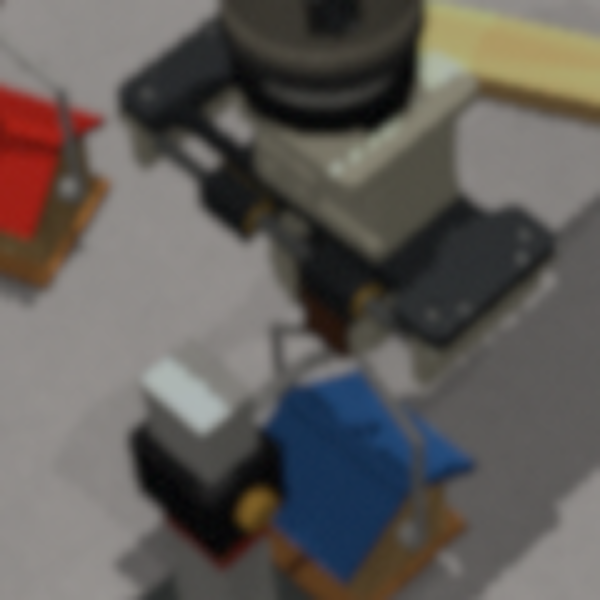

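The collar now covers the green band from this viewpoint, with the red strip still visible below it. Force, (7.0+3.5)/300, gives about 35 mm, and travel gives about 34 mm. It has held for over 0.4 s, so I'll ease back up to the rest level.

>>> step_arm(
  deltas=[
    [0,-1,-4,0,0,0],
    [0,-2,-9,0,0,0],
    [0,-3,-14,0,0,0],
    [0,-3,-18,0,0,0],
    [0,-3,-21,0,0,0],
  ],
)

```text
time: 9.32
tool_pos: [616.3, -34.2, 275.2]
tcp_rot: [3.14, -0.001, -0.161]
contact_force: [2.3, -4.7, 1.6]
grip_width: 29.7
```

>>> step_arm(
  deltas=[
    [0,0,0,0,0,0],
    [0,0,0,0,0,0],
    [0,0,0,0,0,0],
  ],
)

```text
time: 9.57
tool_pos: [616.3, -34.1, 274.5]
tcp_rot: [3.14, -0.001, -0.161]
contact_force: [2.1, -4.6, 1.9]
grip_width: 29.8
```

>>> step_arm(
  deltas=[
    [0,0.5,-2,0,0,0],
    [0,1,-4,0,0,0],
    [0.5,1.5,-6,0,0,0],
    [0.5,1.5,-6,0,0,0],
    [0.5,1.5,-6,0,0,0],
  ],
)

```text
time: 9.98
tool_pos: [616.3, -34.4, 280.4]
tcp_rot: [-3.141, 0.0, -0.16]
contact_force: [3.5, -0.9, 0.3]
grip_width: 29.4
```

```bash
python3 -c "
from h import *
import time
plan(616,-35,280,-.16)"
```

```text
t 9.98 at [616.3 -34.4 280.4] [-3.141  0.    -0.16 ] F [ 3.5 -0.9  0.3] w 29.4 
 delta [-0.2  0.6  0.4] [-0.  0. -0.] dist 1 rows>= 0.0
```

>>> step_arm(
  deltas=[
    [1.5,0,-0.5,0,0,0],
    [1.5,0,-0.5,0,0,0],
    [1.5,0,-0.5,0,0,0],
  ],
)

```text
time: 10.23
tool_pos: [616.8, -34.4, 280.5]
tcp_rot: [-3.141, 0.003, -0.16]
contact_force: [-2.0, 0.3, -0.2]
grip_width: 30.0
```

>>> step_arm(
  deltas=[
    [0,0,0,0,0,0],
    [0,0,0,0,0,0],
    [0,0,0,0,0,0],
    [0,0,0,0,0,0],
    [0,0,0,0,0,0],
  ],
  fingers=70,
)

```text
time: 10.65
tool_pos: [617.8, -34.9, 281.3]
tcp_rot: [3.142, -0.0, -0.16]
contact_force: [-0.1, 0.5, 0.2]
grip_width: 58.6
```

>>> step_arm(
  deltas=[
    [0,0,0,0,0,0],
    [0,0,0,0,0,0],
    [0,0,0,0,0,0],
    [0,0,0,0,0,0],
  ],
)

```text
time: 10.98
tool_pos: [617.8, -34.9, 281.2]
tcp_rot: [3.142, -0.0, -0.16]
contact_force: [1.1, 1.0, -0.8]
grip_width: 69.8
```

```bash
python3 - <<'E'
from h import *
plan(600,-34,380,-.16)
a=bot.capture("scene")
save(a,"i",(230,130,350,250),5)
E
```

```text
t 10.98 at [617.8 -34.9 281.2] [ 3.142 -0.    -0.16 ] F [ 1.1  1.  -0.8] w 69.8 
 delta [-17.7   1.9 -98.8] [ 0. -0. -0.] dist 100 rows>= 2.4
```

View pics/i.png

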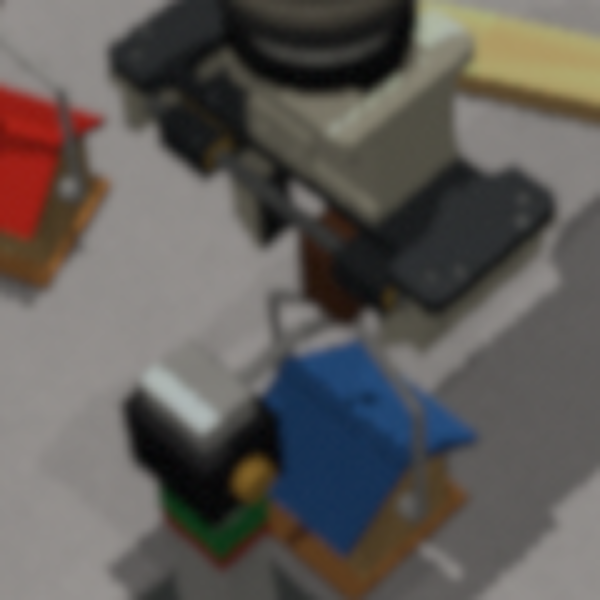

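The feeder hangs free with the jaws open on both sides of the grip at about crop (330,265), and the collar is back up. I'll withdraw straight up.

>>> step_arm(
  deltas=[
    [0,0,-10,0,0,0],
    [0,0,-28,0,0,0],
    [0,0,-48,0,0,0],
    [0,0,-70,0,0,0],
    [0,0,-90,0,0,0],
  ],
)

```text
time: 11.45
tool_pos: [617.7, -34.9, 373.4]
tcp_rot: [3.141, -0.001, -0.16]
contact_force: [0.4, 0.8, 0.0]
grip_width: 69.8
```

>>> step_arm(
  deltas=[
    [-25,0,-5,0,0,0],
    [-55,0,-10,0,0,0],
    [-90,0,-10,0,0,0],
    [-120,0,-10,0,0,0],
    [-140,0,-10,0,0,0],
  ],
)

```text
time: 11.87
tool_pos: [477.1, -12.0, 382.5]
tcp_rot: [3.141, -0.001, -0.16]
contact_force: [1.3, -0.1, -0.1]
grip_width: 69.9
```

>>> step_arm(
  deltas=[
    [-35,0,0,0,0,0],
    [-70,0,0,0,0,0],
    [-70,0,0,0,0,0],
    [-70,0,0,0,0,0],
    [-70,0,0,0,0,0],
  ],
)

```text
time: 12.28
tool_pos: [411.0, -1.5, 382.2]
tcp_rot: [3.141, -0.002, -0.16]
contact_force: [0.2, 0.3, -0.2]
grip_width: 70.2
```

>>> step_arm(
  deltas=[
    [0,0,0,0,0,0],
    [0,0,0,0,0,0],
    [0,0,0,0,0,0],
    [0,0,0,0,0,0],
    [0,0,0,0,0,0],
  ],
)

```text
time: 12.7
tool_pos: [410.8, -1.5, 380.9]
tcp_rot: [3.142, 0.001, -0.16]
contact_force: [-0.5, -0.5, -0.3]
grip_width: 69.9
```

```bash
python3 - <<'E'
from h import *
import pickle
a0,b0=pickle.load(open("c0.pkl","rb"))
a=bot.capture("scene")
for k in range(8): bot.capture("top")
a2=bot.capture("scene");b=bot.capture("top")
print(bot.get_obs()["time"],"motion diff",np.abs(a["color"].astype(int)-a2["color"])[130:250,230:350].mean())
for c,n in((a0,"a0"),(a2,"a2"),(b0,"b0"),(b,"b")):
  for q in("feeder_blue","feeder_red"): print(n,q,[(np.round(d["rect"],1),round(d["p"],2)) for d in bot.boxes_of(q,c)[:1]] if n in("a2","b") else "")
cr=lambda c,x,y:cv2.resize(c["color"][y:y+120,x:x+100,::-1],None,fx=4,fy=4,interpolation=cv2.INTER_CUBIC)
cv2.imwrite("pics/j.png",np.hstack([cr(a2,240,130),cr(b,290,110)]))
E
```

```text
13.25 motion diff 0.4633333333333333
a0 feeder_blue 
a0 feeder_red 
a2 feeder_blue [(array([302.8, 212.7,  40.8,  82.8]), 0.66)]
a2 feeder_red [(array([229.9, 152.4,  41.1,  69.9]), 0.84)]
b0 feeder_blue 
b0 feeder_red 
b feeder_blue [(array([324.9, 189.6,  42.9,  43. ]), 0.56)]
b feeder_red [(array([442. , 220.6,  50.3,  38.5]), 0.57)]
```

View pics/j.png

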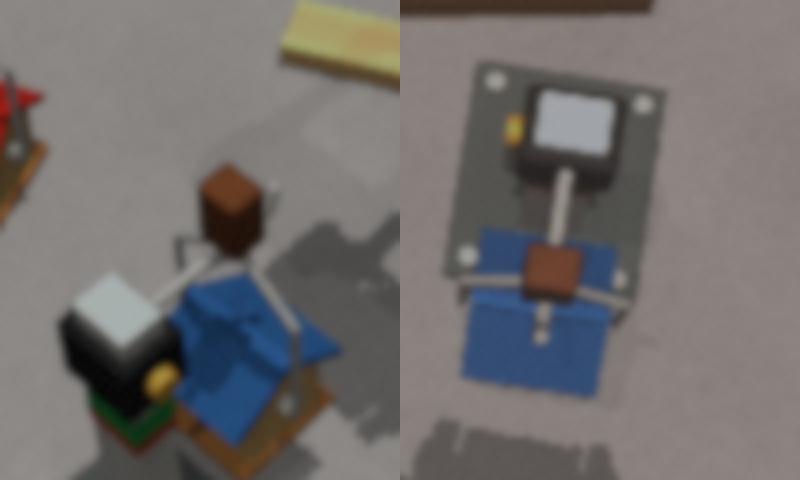

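Both views show the feeder hanging on the hook's dip and upright: the grip-to-ridge offset of about 35 crop px matches the 37 px parallax expected with no tilt. Red hasn't moved (boxes within 1.5 px). I'll wait a little for the swing to die out, then hand in.

>>> step_arm(
  deltas=[
    [0,0,0,0,0,0],
    [0,0,0,0,0,0],
    [0,0,0,0,0,0],
    [0,0,0,0,0,0],
    [0,0,0,0,0,0],
  ],
)

```text
time: 13.87
tool_pos: [410.4, -1.4, 381.2]
tcp_rot: [3.142, -0.0, -0.16]
contact_force: [-0.8, -0.4, -0.4]
grip_width: 69.9
```

>>> step_arm(
  deltas=[
    [0,0,0,0,0,0],
    [0,0,0,0,0,0],
    [0,0,0,0,0,0],
    [0,0,0,0,0,0],
    [0,0,0,0,0,0],
  ],
)

```text
time: 14.28
tool_pos: [410.4, -1.4, 381.2]
tcp_rot: [3.142, -0.0, -0.16]
contact_force: [0.3, 0.1, 0.3]
grip_width: 69.9
```

```bash
python3 - <<'E'
from h import *
a=[bot.capture("scene")["color"].astype(int) for k in range(12)]
d=[np.abs(x-a[0]) for x in a[1:]]
print([round(x[150:250,250:340].mean(),2) for x in d],[round(x[250:350,100:200].mean(),2) for x in d])
if max(x[150:250,250:340].mean() for x in d)<2: print(bot.close_job())
E
```

```text
[np.float64(0.47), np.float64(0.47), np.float64(0.47), np.float64(0.47), np.float64(0.46), np.float64(0.47), np.float64(0.47), np.float64(0.47), np.float64(0.47), np.float64(0.46), np.float64(0.47)] [np.float64(0.4), np.float64(0.41), np.float64(0.41), np.float64(0.4), np.float64(0.4), np.float64(0.4), np.float64(0.41), np.float64(0.41), np.float64(0.4), np.float64(0.41), np.float64(0.41)]
the job is handed in; nothing more can be done
None
```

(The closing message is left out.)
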